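# Put the last mini jar away and lock the sliding box cover

### The arm

A 6-joint arm with a two-finger parallel gripper is mounted at the origin on the work surface. World frame = base frame: x ahead of the robot, y to its left, z up, the work surface at z = 0. Lengths are in m, angles in rad, forces in N, time in s.
With the tool pointing down it reaches from about 0.425 to 0.95 m from the base axis. Payload 14.7 kg.
Tool frame: the origin (TCP) lies between the finger pads; the fingertips stand 22 mm ahead of it and the grasp point (between the pads) lies 3 mm ahead of it (env.finger_overhang is the distance from the TCP to the fingertips, in m); z points along the fingers, y is the line along which they close (so a half turn about z gives the same grasp; the last joint's range is limited). The gripper opens to 85 mm and grips with 20 to 120 N. Pads are 22 mm wide; open, the fingers measure 114 mm over their backs; the gripper's body (76 mm by 85 mm) begins 54 mm behind the grasp point. The pads swing forward as they close: fully open they stand 13 mm farther back than shut.
Start: joints at [-0.047, 0.48, 1.596, -0, 1.065, -0.047], TCP at [0.65, 0, 0.253] pointing down, gripper open.
Joint ranges: [-2.75, 2.75], [-0.82, 2.05], [0.23, 2.67], [-1.56, 4.7], [0.09, 2.69], [-2.92, 2.92]. Speed limits (rad/s): [1.89, 1.89, 2.39, 3.01, 3.01, 3.01].

### API

Orientations are given as a unit quaternion [w, x, y, z].
In Python, from workcell import env, grab_frame, camera_params, boxes_of, outline_of, pinpoint gives the robot as it stands.
- The arm moves only by the shell command python3 -m inch 'ROWS' [FORCE]. ROWS is JSON, a list that holds one entry, the list of rows, each a list of 7 numbers: the shift along the tool's x, y, z in cm, then the turn, a rotation vector about the tool's x, y, z in rad, then the gripper's target within -1 to 1 (shut at 1, half-way at 0, fully open at -1). In form: [[[x, y, z, rx, ry, rz, fingers], ...]]. A call has 1 to 5 rows; each row is the pose to reach, as a shift and turn from the pose commanded when the call began, along the tool's axes at that moment; what a row does not reach only later rows make up. A row lasts 1/10 s, in which the tool goes at most 50 mm and 8.59 degrees, less where a joint would pass 70% of its speed; a pose out of reach is approached as far as the arm can. A call with a gripper value outside its range is refused whole. The fingers move at their own pace and stop on an object; FORCE is the grip in N (left out, the last holds). Time passes only in rows, so rows that repeat a pose let the fingers close. It gives the time, the measured TCP pose, the force, the opening and the grip force at its end, in the units of the state.
- env.get_obs(): the state, without advancing time (a new reading comes with each control period).
- grab_frame(name): name is "scene" or "side" or "wrist"; returns the picture (384x512x3 uint8, red, green, blue); there is no depth.
- camera_params(name): a dict with "K" (3x3 intrinsics, pixels), "R" (3x3) and "t" (3): a world point X has camera coordinates R X + t. Camera axes: x right, y down, z forward; pixel columns grow to the right and rows downward; lengths in m; the calibration is good to about 2 mm. A picture is of the moment at which its call begins: read the wrist's pose just before it. camera_params takes no time and is no camera call; for the wrist camera it gives the pose at the moment of the call.
- env.hand_in(): hands the job in; it is judged then, once.
Trained networks look in the newest picture that a camera, given by its name, has taken for a name from the list of things; names that differ only in an ending like _2 or _b are one class to them, and where a whole thing is asked for, a point or a joint stands for the part that bears it (a point fixed in the world has none). Each returns a list of dicts, best first, with "score" (0 to 1); they miss things now and then, are a little off and sometimes report something else, mostly with a low value. They report only what shows in the picture. A call takes as long as a camera call. They do not tell look-alikes from the thing itself.
- boxes_of(camera, name): "position" ([column, row] in pixels, amid what is visible of it).
- outline_of(camera, name): "pixels" (384x512 bool, what is visible of it) and "position" ([column, row] in pixels, amid what is visible of it).
- pinpoint(camera, name): "position" ([column, row] in pixels: a listed point, or the origin of a listed thing).
The state is a dict: "t": time; "q": joint angles; "dq": joint speeds; "effort": joint torques, N m; "eef_pos": TCP position; "eef_rot": TCP orientation; "wrist_force": force on the tool from outside, world axes, zero at the start; "ft_torque": the same for the moment, N m; "width": finger opening in m; "grip_force": force on a finger pad.
Only numpy, scipy, OpenCV 4.12 (cv2) and the standard library are available. Lean on these libraries where they do the work, as an engineer would, in place of code of your own. Each camera call takes 0.05 s, during which the arm holds its last target. There are 200 camera calls.

### The job

Stand the loose mini jar upright inside the open end of the stock box, setting it down rather than dropping it. Then slide the box's cover shut and lock it: the sprung thumb plate must be held down while its two lugs pass under the catch tabs, the cover pushed on until it comes up against its stop, and the plate let go so that it springs fully up behind the tabs. Use a gentle hand (well under 45 N on the cover), do not knock over the jars already in the box, and leave the cleaner bottle, bowl and spatula where they are.

Things in the scene. Friction and masses are not known exactly. Their poses are not given: they have to be found in the camera images.
- jar_center (a point): The loose mini jam jar on the counter: amber glass, brass-coloured lid, upright cylinder 43 mm diameter, 50 mm high, about 0.1 kg (0.07 to 0.14). The point is its centre, 25 mm above its foot; z is its axis.
- box: Open-topped aluminium stock box, fixed, outside 150 (x) by 220 (y) by 66 mm high, walls and floor 4 mm. Origin: centre of its underside, on the counter. The cover slides along its y axis: closes towards +y, opens towards -y, so the compartment's open end is at +y. Rails on the long sides hold the cover's edges: tops 75 mm high, 128 mm apart. Two jars stand inside at x = +-35, y = -75 mm.
- catch (a point): Nominal middle of the catch, on the box at y = -106 mm, 79 mm up. At each long side a steel bracket carries a tab, 8 mm long in y, 74 to 84 mm above the counter, reaching inward over the cover's edge (|x| from 49 to 80 mm). The catch is adjustable: the real tabs sit 1 to 10 mm from this point towards box -y, not measured, so home is to be found by feel.
- cover (a joint): How far the cover is open, m, growing towards box -y, at most 0.15; starts 0.115 to 0.145. Flat grey plate 134 by 236 by 3 mm, top 70 mm above the counter, centred on the box at 0; takes about 2 N to slide. Home is where the upstand on its -y edge (124 wide, 8 thick, top 86 mm up) meets the tabs, at 0.001 to 0.010. With the thumb plate up, its lugs hit the tabs 20 mm before home.
- ridge (a point): Middle of the top edge of the push ridge on the cover: a grey rib 90 mm wide along box x, 8 mm thick, 22 mm high (top 92 mm above the counter), at box y = -48 mm minus the cover's opening. It moves with the cover; pushing it towards box +y closes the cover.
- key_top (a point): Centre of the top of the sprung black thumb plate on the cover, 80 mm above the counter when up. Plate 90 mm (box x) by 55 mm (box y), 32.5 mm -y of the ridge; ridge and upstand bound a 58 mm wide trough for closed fingers. At each end, near the plate's -y side, a lug 10 mm long reaches out to |x| = 62 mm, its top 1 mm below the plate's: the tabs stop these. Moves with the cover.
- key (a joint): How far the thumb plate is pressed down, m: 0 up, 0.007 at its bottom stop. The spring takes 3.5 N to start, 8.4 N at the bottom; the lugs clear the tabs beyond 0.005 (about 7 N). Under the tabs the plate stays caught down; it springs back to 0 only when the cover is within 2.5 mm of home (locked) or still 20 mm or more from it.
- jar_in1: One of the two jars already in the box, like the loose one; origin at the centre of its foot.
- jar_in2: The other jar already in the box; origin at the centre of its foot.
- cleaner: White cleaner bottle, 72 mm diameter, 210 mm high, standing to the right of the box; origin at the centre of its foot. Leave it alone.
- bowl: White bowl, 130 mm diameter, 55 mm high, beyond the box; origin at the centre of its foot. Leave it alone.
- spatula: Spatula lying flat on the counter beyond the box. Leave it alone.
Things that resemble listed ones, but are neither listed nor needed, are in the scene too. Leave any green, purple or turquoise look-alike of the part that bears jar_center alone.

How it is judged:
On the way:
1. the loose jar stands upright on the box's floor, let go, the cover still open (z of jar_center in the frame of box between 0.02 and 0.036 m and x of jar_center in the frame of box between -0.071 and 0.071 m and y of jar_center in the frame of box between -0.106 and 0.106 m and angle between jar_center's own z axis and vertical below 0.15 rad and value of joint cover above 0.03 m and contact force between the fingers and jar below 0.1 N), for 0.2 s.
At the end, for the whole second after the job is handed in: The loose jar stands upright (within 0.15 rad) on the floor inside the box, as do the two jars already there; the cover is home behind its catch (joint cover below 0.015 m, at rest) and the thumb plate has sprung up (joint key below 0.0015 m), so the cover is locked (z of jar_center in the frame of box between 0.02 and 0.036 m and x of jar_center in the frame of box between -0.071 and 0.071 m and y of jar_center in the frame of box between -0.106 and 0.106 m and angle between each of jar_center, jar_in1, jar_in2's own z axis and vertical below 0.15 rad and value of joint cover below 0.015 m and value of joint key below 0.0015 m and velocity of joint cover between -0.005 and 0.005 m/s); the robot touches nothing.
It fails at once if the robot presses on the cover or its thumb plate with more than 45 N (contact force between any of the fingers, the arm and cover above 45 N).
It fails at once if the jar is dropped into the box (falls faster than 0.6 m/s) (linear speed of jar above 0.6 m/s and z of jar_center in the frame of box below 0.08 m and horizontal distance between jar_center and box below 0.12 m).
It fails at once if the cleaner bottle, bowl or spatula is moved more than 20 mm (distance of any of cleaner, bowl, spatula from where it was at the start of the episode above 0.02 m).
It also fails if it takes over 48 s, if anything falls off the work surface, if the arm or the gripper's body presses on something with over 40 N, if the wrist force passes 120 N, or if a joint passes its speed limit or range.

## Working session

There is one attempt and no reset: what is moved stays moved. The work goes in short steps, Python scripts to look and compute and a shell command to move; the robot and the scene stay as the last step left them, time stands still between calls to the robot, and variables do not carry over. Pictures are saved under pics/ and viewed, at most 10 in all, crops included, and the job is handed in when it is done.

```bash
mkdir -p pics; ls
cat > h.py <<'E'
import numpy as np,cv2
from workcell import env,grab_frame,camera_params,boxes_of,outline_of,pinpoint
def ray(c,px):
    P=camera_params(c);R=np.array(P['R']);t=np.array(P['t']);K=np.array(P['K'])
    d=R.T@np.linalg.solve(K,[px[0],px[1],1.]);return -R.T@t,d
def atz(c,px,z):
    o,d=ray(c,px);return o+d*(z-o[2])/d[2]
def proj(c,X):
    P=camera_params(c);p=np.array(P['K'])@(np.array(P['R'])@np.array(X,float)+np.array(P['t']));return p[:2]/p[2]
def tri(l):
    A=np.zeros((3,3));b=np.zeros(3)
    for c,px in l:
        o,d=ray(c,px);d=d/np.linalg.norm(d);M=np.eye(3)-np.outer(d,d);A+=M;b+=M@o
    return np.linalg.solve(A,b)
E
python3 - <<'E'
from h import *
np.set_printoptions(precision=4,suppress=True)
a=grab_frame('scene');b=grab_frame('side')
cv2.imwrite('pics/scene.png',a[:,:,::-1]);cv2.imwrite('pics/side.png',b[:,:,::-1])
Z=dict(jar_center=.025,box=0,catch=.079,ridge=.092,key_top=.08,jar_in1=0,cleaner=0,bowl=0)
for n in Z:
  for c in('scene','side'):
    for r in pinpoint(c,n)[:4]:
      print(n,c,round(r['score'],2),np.array(r['position']),atz(c,r['position'],Z[n]))
o=env.get_obs();print(o['t'],o['eef_rot'],env.finger_overhang)
E
```

```text
pics
jar_center scene 0.79 [393.7 231.5] [0.4584 0.4035 0.025 ]
jar_center scene 0.67 [352.2 211.9] [0.4395 0.2627 0.025 ]
jar_center scene 0.64 [366.8 232.2] [0.5052 0.3313 0.025 ]
jar_center scene 0.49 [388.5 255.2] [0.5634 0.4134 0.025 ]
jar_center side 0.69 [199.9 146.9] [0.4601 0.4186 0.025 ]
jar_center side 0.63 [195.5 164.6] [0.4396 0.2803 0.025 ]
jar_center side 0.48 [222.9 149.5] [0.5428 0.3845 0.025 ]
jar_center side 0.44 [212.3 155.9] [0.5009 0.3381 0.025 ]
box scene 0.65 [277.4 215.4] [0.5586 0.0473 0.    ]
box side 0.88 [234.6 204.5] [0.5488 0.0513 0.    ]
catch scene 0.88 [252.8 185. ] [ 0.5465 -0.0567  0.079 ]
catch side 0.57 [231.6 199.8] [ 0.532  -0.0433  0.079 ]
ridge scene 0.83 [239.4 171.1] [ 0.519  -0.1257  0.092 ]
ridge scene 0.35 [279.8 215.1] [0.6416 0.0905 0.092 ]
ridge side 0.67 [237.2 210.1] [ 0.5395 -0.1144  0.092 ]
key_top scene 0.85 [228.  174.6] [ 0.543  -0.1571  0.08  ]
key_top side 0.72 [237.1 224.5] [ 0.5337 -0.1606  0.08  ]
jar_in1 side 0.72 [309.8 195.4] [0.7891 0.0686 0.    ]
cleaner scene 0.94 [168.2 161.6] [ 0.5096 -0.4604  0.    ]
cleaner side 0.64 [243.1 347.4] [ 0.5091 -0.4649  0.    ]
bowl scene 0.64 [246.3 258.3] [0.7694 0.0505 0.    ]
bowl side 0.95 [306.3 195.4] [0.7782 0.0702 0.    ]
0.9 [0.     0.7071 0.7071 0.    ] 0.022
```

View pics/scene.png

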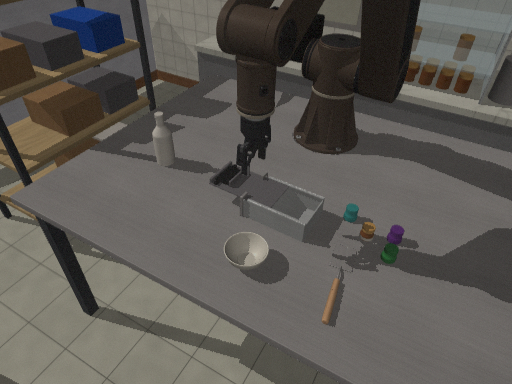

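View pics/side.png

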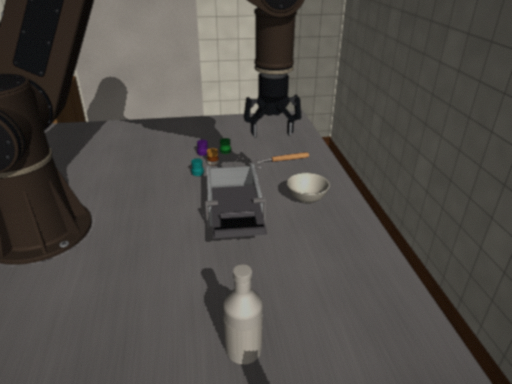

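The jar candidates in the scene picture are purple (394,232), turquoise (352,212), amber with a brass lid (367,232) and green (388,255). The amber one fits the description, at about world (0.50, 0.335). Next I'll use the wrist camera.

```bash
python3 - <<'E'
from h import *
np.set_printoptions(precision=4,suppress=True)
P=camera_params('wrist');R=np.array(P['R']);print('cam',-R.T@P['t'],R[2],P['K'][0])
a=grab_frame('wrist');cv2.imwrite('pics/w0.png',a[:,:,::-1])
Z=dict(jar_center=.025,box=0,catch=.079,ridge=.092,key_top=.08,jar_in1=0)
for n in Z:
    for r in pinpoint('wrist',n)[:4]:
      print(n,round(r['score'],2),np.array(r['position']),atz('wrist',r['position'],Z[n]))
E
python3 -m inch '[[[5,-3,-3,0,0,0,-1],[10,-6,-5,0,0,0,-1],[15,-9,-5,0,0,0,-1],[20,-12,-5,0,0,0,-1],[23,-14,-5,0,0,0,-1]]]' 40
```

```text
cam [0.6499 0.0704 0.3744] [ 0.     -0.2753 -0.9614] [315.873    0.     255.7822]
box 0.92 [166.2 113.5] [0.5469 0.0578 0.    ]
catch 0.81 [151.5 223.1] [ 0.5455 -0.0459  0.079 ]
ridge 0.77 [148.7 297.9] [ 0.5397 -0.1231  0.092 ]
key_top 0.58 [157.4 318. ] [ 0.5422 -0.1566  0.08  ]
t: 1.75
eef_pos: [0.5242, 0.2074, 0.3032]
eef_rot: [0.0, 0.707, 0.707, 0.0]
wrist_force: [0.1, 1.2, 0.4]
width: 0.0856
grip_force: 0.0
```

Run:
```python
from h import *
np.set_printoptions(precision=4,suppress=True)
o=env.get_obs();print(o['eef_pos'],o['eef_rot'])
a=grab_frame('wrist');cv2.imwrite('pics/w1.png',a[:,:,::-1])
Z=dict(jar_center=.025,box=0,catch=.079,ridge=.092,key_top=.08,jar_in1=0)
for n in Z:
    for r in pinpoint('wrist',n)[:5]:
      print(n,round(r['score'],2),np.array(r['position']),atz('wrist',r['position'],Z[n]))
```

```text
[0.5242 0.2074 0.3032] [0.0002 0.7072 0.707  0.0005]
jar_center 0.91 [237.4  51.4] [0.5    0.3377 0.025 ]
jar_center 0.7 [189.2 116.6] [0.4398 0.2635 0.025 ]
box 0.88 [272.  257.8] [0.5483 0.0567 0.    ]
box 0.26 [237.7  53.6] [0.5008 0.3366 0.    ]
```

Run:
```python
from h import *
a=cv2.imread('pics/w0.png');b=cv2.imread('pics/w1.png')
b[0:0]=0
c=cv2.resize(b[0:200,120:380],(520,400))
cv2.imwrite('pics/cmb.png',np.hstack([cv2.resize(a,(400,300)),cv2.resize(b[0:195,120:380],(400,300))]))
```

```text
(no output)
```

View pics/cmb.png

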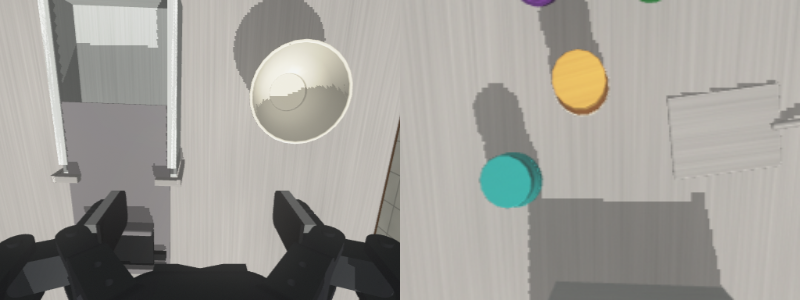

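View pics/w0.png

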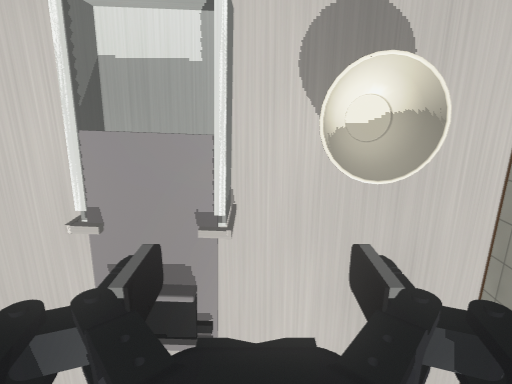

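The left half of the first picture (w0) shows the box's long rails, with the cover's front edge at about (79,131)–(215,134) and the tabs at about (85,225) and (215,230). The enlarged crop confirms the amber, brass-lidded jar at full-frame (237,51). The turquoise jar is lower left, the purple and green ones are at the top edge, and the spatula blade is to the right.

```bash
python3 - <<'E'
from h import *
np.set_printoptions(precision=4,suppress=True)
# wrist camera fixed offset: rebuild start-pose camera from the current one (same tool rotation)
o=env.get_obs()
P=camera_params('wrist');R=np.array(P['R']);c=-R.T@P['t']-np.array(o['eef_pos'])+np.array([.65,0,.253]);K=np.array(P['K'])
print(c)
def z(px,h):
    d=R.T@np.linalg.solve(K,[*px,1.]);return c+d*(h-c[2])/d[2]
for n,px,h in [('cov L',(80,131),.07),('cov R',(215,134),.07),('railR',(216,20),.075),('railR',(216,190),.075),('railL',(67,0),.075),('railL',(85,205),.075),('tabL',(67,230),.084),('tabLi',(103,230),.084),('tabRi',(197,232),.084),('tabR',(232,232),.084)]: print(n,z(px,h))
print('spat',atz('wrist',(295,52),.003),atz('wrist',(300,117),.003))
E
python3 -m inch '[[[3,1,2,0,0,0,-0.6],[6,2,5,0,0,0,-0.6],[9,2.4,8,0,0,0,-0.6],[13,2.4,10,0,0,0,-0.6],[13,2.4,12,0,0,0,-0.6]]]' 40
```

```text
[0.6499 0.0704 0.3741]
cov L [0.4833 0.0442 0.07  ]
cov R [0.6112 0.0412 0.07  ]
railR [0.6163 0.1376 0.075 ]
railR [ 0.6108 -0.0127  0.075 ]
railL [0.4919 0.1529 0.075 ]
railL [ 0.4798 -0.0279  0.075 ]
tabL [ 0.4632 -0.0509  0.084 ]
tabLi [ 0.4988 -0.051   0.084 ]
tabRi [ 0.5916 -0.0533  0.084 ]
tabR [ 0.6263 -0.0534  0.084 ]
spat [0.5741 0.3345 0.003 ] [0.5831 0.2567 0.003 ]
t: 2.6
eef_pos: [0.5501, 0.3386, 0.181]
eef_rot: [-0.0, 0.707, 0.707, 0.0]
wrist_force: [1.1, -0.8, 0.3]
width: 0.0681
grip_force: 0.0
```

```bash
python3 -m inch '[[[0,-4,2,0,0,0,-0.6],[0,-5,5,0,0,0,-0.6],[0,-5,8,0,0,0,-0.6],[0,-5,8,0,0,0,-0.6]]]' 40
python3 - <<'E'
from h import *
np.set_printoptions(precision=4,suppress=True)
o=env.get_obs();print(o['eef_pos'],o['eef_rot'])
a=grab_frame('wrist');cv2.imwrite('pics/w2.png',a[:,:,::-1])
for r in pinpoint('wrist','jar_center')[:3]: print(r,atz('wrist',r['position'],.025))
for r in outline_of('wrist','jar_center')[:3]:
    v,u=np.nonzero(r['pixels']);print(r['score'],u.min(),u.max(),v.min(),v.max())
for c in('scene','side'):
    grab_frame(c)
    for r in pinpoint(c,'jar_center')[:4]: print(c,r['position'],r['score'])
E
```

```text
t: 3.0
eef_pos: [0.4978, 0.3339, 0.0993]
eef_rot: [-0.001, 0.708, 0.707, -0.003]
wrist_force: [0.3, 1.5, 0.3]
width: 0.0686
grip_force: 0.0
[0.4978 0.3339 0.0993] [-0.0007  0.7076  0.7066 -0.0028]
{'position': [266.2, 218.6], 'score': 0.8} [0.5068 0.3305 0.025 ]
{'position': [210.3, 90.5], 'score': 0.75} [0.4727 0.4123 0.025 ]
{'position': [356.0, 85.8], 'score': 0.75} [0.5598 0.4148 0.025 ]
0.93 311 406 42 122
0.93 169 218 269 348
0.67 166 247 48 127
scene [393.0, 231.5] 0.82
scene [368.1, 229.2] 0.59
scene [352.5, 212.3] 0.56
scene [386.9, 255.0] 0.5
side [196.9, 166.3] 0.74
side [213.6, 153.6] 0.64
side [221.5, 148.0] 0.63
side [202.3, 148.3] 0.48
```

View pics/w2.png

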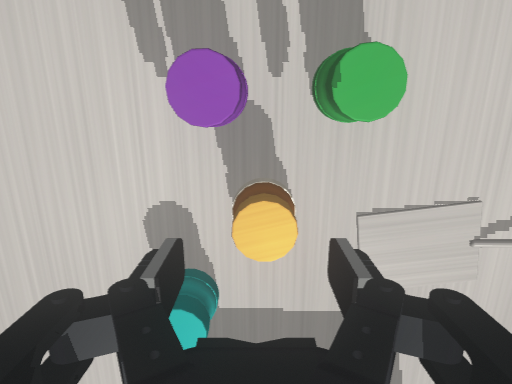

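The lid of the amber jar is centred at about (265,231), between the fingers. Turquoise is at lower left, and purple and green are above, all clear of the fingers.

Run:
```python
from h import *
np.set_printoptions(precision=4,suppress=True)
print(env.get_obs()['eef_pos'],atz('wrist',(265,231),.05),atz('wrist',(264,184),.0), atz('wrist',(207,86),.05))
```

```text
[0.5001 0.3362 0.104 ] [0.5056 0.3326 0.05  ] [0.5062 0.3488 0.    ] [0.4745 0.4148 0.05  ]
```

```bash
python3 -m inch '[[[-0.2,0.4,2,0,0,0,-0.6],[-0.2,0.4,4.5,0,0,0,-0.6],[-0.2,0.4,6.6,0,0,0,-0.6],[-0.2,0.4,6.6,0,0,0,-0.6],[-0.2,0.4,6.6,0,0,0,-0.6]]]' 30
python3 -m inch '[[[0,0,0,0,0,0,0.3],[0,0,0,0,0,0,0.6],[0,0,0,0,0,0,0.6],[0,0,0,0,0,0,0.6],[0,0,0,0,0,0,0.6]]]' 30
```

```text
t: 3.85
eef_pos: [0.5034, 0.3341, 0.0373]
eef_rot: [0.0, 0.707, 0.707, 0.0]
wrist_force: [-0.2, 0.1, -0.6]
width: 0.0685
grip_force: 0.0
t: 4.35
eef_pos: [0.5038, 0.3344, 0.0382]
eef_rot: [0.0, 0.707, 0.707, 0.001]
wrist_force: [-1.6, -0.7, 10.2]
width: 0.0399
grip_force: 29.3
```

```bash
python3 -m inch '[[[0,0,-1,0,0,0,0.6],[0,0,-3,0,0,0,0.6],[0,0,-6,0,0,0,0.6],[0,0,-10,0,0,0,0.6],[0,0,-12,0,0,0,0.6]]]' 30
python3 - <<'E'
from h import *
np.set_printoptions(precision=4,suppress=True)
o=env.get_obs();print(o['eef_pos'],o['width'],o['wrist_force'])
a=grab_frame('side');cv2.imwrite('pics/s3.png',cv2.resize(a[60:220,130:330],(800,640),interpolation=cv2.INTER_CUBIC)[:600,:,::-1])
for r in pinpoint('side','jar_center')[:5]: print('side',r['position'],r['score'])
b=grab_frame('wrist');cv2.imwrite('pics/w3.png',b[:,:,::-1])
for r in pinpoint('wrist','jar_center')[:5]: print('wr',r['position'],r['score'])
E
```

```text
t: 4.85
eef_pos: [0.5041, 0.3346, 0.1607]
eef_rot: [0.0, 0.707, 0.707, 0.002]
wrist_force: [0.4, -0.1, -1.5]
width: 0.0393
grip_force: 30.2
[0.5041 0.3346 0.1607] 0.039349330525839214 [ 0.3581 -0.0902 -1.4898]
side [223.8, 148.4] 0.74
side [195.4, 165.2] 0.69
side [201.2, 148.7] 0.58
wr [318.8, 93.3] 0.93
wr [256.9, 263.2] 0.92
wr [211.4, 93.7] 0.6
```

View pics/w3.png

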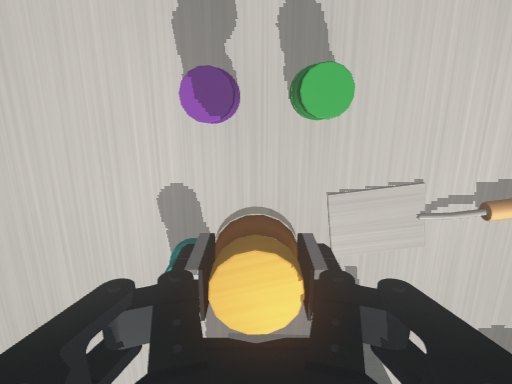

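The amber jar is held between the pads, with its lid centred at (256,285). The other jars are undisturbed. Next I carry it over the box.

```bash
python3 - <<'E'
from h import *
print(env.get_obs()['eef_pos'],atz('wrist',(256,285),.172))
E
python3 -m inch '[[[-4,1,0,0,0,0,0.6],[-8.5,2,0,0,0,0,0.6],[-13,3,0,0,0,0,0.6],[-17.5,4,0,0,0,0,0.6],[-21,4.7,0,0,0,0,0.6]]]' 30
python3 -m inch '[[[-0.5,0,0,0,0,0,0.6],[-0.5,0,0,0,0,0,0.6],[-0.5,0,0,0,0,0,0.6]]]' 30
python3 - <<'E'
from h import *
np.set_printoptions(precision=4,suppress=True)
o=env.get_obs();print(o['eef_pos'],o['width'],o['wrist_force'])
b=grab_frame('wrist');cv2.imwrite('pics/w4.png',b[:,:,::-1])
Z=dict(box=0,catch=.079,ridge=.092,key_top=.08,jar_in1=0)
for c in('wrist','scene','side'):
  if c!='wrist':grab_frame(c)
  for n in Z:
    for r in pinpoint(c,n)[:3]: print(n,c,round(r['score'],2),np.array(r['position']),atz(c,r['position'],Z[n]))
E
```

```text
[0.50317479 0.33406132 0.15736768] [0.5031087  0.33711241 0.172     ]
t: 5.55
eef_pos: [0.5495, 0.1215, 0.1554]
eef_rot: [-0.001, 0.707, 0.707, -0.001]
wrist_force: [0.5, 0.3, -1.4]
width: 0.0397
grip_force: 30.2
t: 5.85
eef_pos: [0.5495, 0.1196, 0.156]
eef_rot: [-0.0, 0.707, 0.707, -0.0]
wrist_force: [-0.6, 1.0, -1.2]
width: 0.0401
grip_force: 30.2
[0.5495 0.1196 0.156 ] 0.040143265541058216 [-0.6307  0.9608 -1.1931]
ridge wrist 0.61 [489.8 251.1] [0.7007 0.0981 0.092 ]
jar_in1 wrist 0.46 [492.6 252.8] [0.779  0.0501 0.    ]
box scene 0.79 [280.6 216. ] [0.5556 0.0578 0.    ]
catch scene 0.66 [252.8 187.1] [ 0.556  -0.0512  0.079 ]
ridge scene 0.77 [239.2 171.1] [ 0.5194 -0.1263  0.092 ]
key_top scene 0.58 [226.9 174.7] [ 0.5455 -0.16    0.08  ]
key_top scene 0.44 [335.9 283.2] [0.7788 0.3193 0.08  ]
box side 0.77 [233.4 204.6] [0.5452 0.0513 0.    ]
catch side 0.75 [236.6 200.5] [ 0.5452 -0.0488  0.079 ]
ridge side 0.58 [235.9 211.1] [ 0.5356 -0.1185  0.092 ]
key_top side 0.7 [237.  221.4] [ 0.5349 -0.1474  0.08  ]
```

View pics/w4.png

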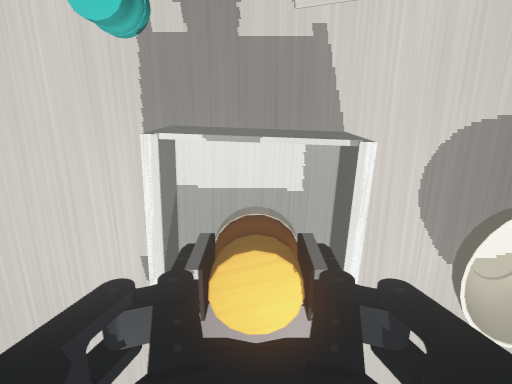

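The jar hangs over the open end of the box. The end wall's rim runs from (150,135) to (370,143), and the long sides are at about column 160 on the left and 350 on the right.

Run:
```python
from h import *
np.set_printoptions(precision=4,suppress=True)
print(env.get_obs()['eef_pos'])
for px,z in [((158,139),.066),((358,143),.066),((163,275),.075),((346,275),.075),((159,150),.075),((358,150),.075),((256,208),.103)]: print(px,atz('wrist',px,z))
```

```text
[0.5501 0.1189 0.1567]
(158, 139) [0.485  0.1658 0.066 ]
(358, 143) [0.6183 0.163  0.066 ]
(163, 275) [0.483  0.0694 0.075 ]
(346, 275) [0.6151 0.0693 0.075 ]
(159, 150) [0.4878 0.1598 0.075 ]
(358, 150) [0.6158 0.1597 0.075 ]
(256, 208) [0.5501 0.1299 0.103 ]
```

```bash
python3 -m inch '[[[-0.7,0,2,0,0,0,0.6],[-0.7,0,4.5,0,0,0,0.6],[-0.7,0,7,0,0,0,0.6],[-0.7,0,9,0,0,0,0.6],[-0.7,0,10.5,0,0,0,0.6]]]' 30
python3 -m inch '[[[0,0,0.2,0,0,0,0.6],[0,0,0.4,0,0,0,0.6],[0,0,0.5,0,0,0,0.6],[0,0,0.5,0,0,0,0.6]]]' 30
```

```text
t: 7.25
eef_pos: [0.5497, 0.1119, 0.0504]
eef_rot: [-0.0, 0.707, 0.707, -0.0]
wrist_force: [-0.2, 0.9, -0.2]
width: 0.0396
grip_force: 30.2
t: 7.65
eef_pos: [0.5506, 0.1121, 0.0473]
eef_rot: [0.0, 0.707, 0.707, 0.0]
wrist_force: [-0.6, -0.5, -1.3]
width: 0.0394
grip_force: 30.3
```

```bash
python3 -m inch '[[[0,0,0.2,0,0,0,0.6],[0,0,0.3,0,0,0,0.6],[0,0,0.3,0,0,0,0.6],[0,0,0.3,0,0,0,0.6]]]' 30
python3 -m inch '[[[0,0,0.1,0,0,0,0.6],[0,0,0.15,0,0,0,0.6],[0,0,0.15,0,0,0,0.6],[0,0,0.15,0,0,0,0.6]]]' 30
```

```text
t: 8.05
eef_pos: [0.5502, 0.112, 0.0437]
eef_rot: [0.0, 0.707, 0.707, 0.0]
wrist_force: [0.7, 0.3, -1.7]
width: 0.04
grip_force: 30.2
t: 8.45
eef_pos: [0.5502, 0.112, 0.0423]
eef_rot: [0.0, 0.707, 0.707, 0.0]
wrist_force: [-1.4, -1.4, 4.4]
width: 0.04
grip_force: 31.3
```

Contact, with the wrist force now pushing up by about 6 N. I'll release the jar and rise.

```bash
python3 -m inch '[[[0,0,0,0,0,0,0.2],[0,0,0,0,0,0,0],[0,0,0,0,0,0,-0.3],[0,0,0,0,0,0,-0.3],[0,0,0,0,0,0,-0.3]]]' 30
python3 -m inch '[[[0,0,-1,0,0,0,-0.3],[0,0,-3,0,0,0,-0.3],[0,0,-6,0,0,0,-0.3],[0,0,-9,0,0,0,-0.3],[0,0,-12,0,0,0,-0.3]]]' 30
python3 - <<'E'
from h import *
np.set_printoptions(precision=4,suppress=True)
b=grab_frame('wrist');cv2.imwrite('pics/w5.png',b[:,:,::-1])
print(env.get_obs()['eef_pos'])
for r in pinpoint('wrist','jar_center')[:3]: print(r,atz('wrist',r['position'],.029))
E
```

```text
t: 8.95
eef_pos: [0.5501, 0.112, 0.0421]
eef_rot: [-0.0, 0.707, 0.707, -0.0]
wrist_force: [-1.0, -0.2, 0.0]
width: 0.0554
grip_force: 0.0
t: 9.45
eef_pos: [0.55, 0.112, 0.164]
eef_rot: [0.0, 0.707, 0.707, 0.0]
wrist_force: [0.2, 0.0, -0.0]
width: 0.0554
grip_force: 0.0
[0.5521 0.1123 0.1685]
{'position': [256.9, 193.9], 'score': 0.79} [0.5539 0.1076 0.029 ]
```

View pics/w5.png

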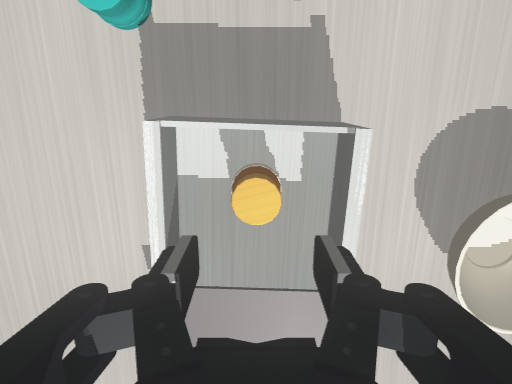

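The jar stands upright in the box at (257,195), and the cover's edge is visible at row 289. Next I move above the thumb plate with the fingers shut.

```bash
python3 - <<'E'
from h import *
print(env.get_obs()['eef_pos'],atz('wrist',(190,288),.07),atz('wrist',(320,290),.07))
E
python3 -m inch '[[[-5,0,0,0,0,0,1],[-10,0,0,0,0,0,1],[-15,-0.3,0,0,0,0,1],[-20,-0.5,0,0,0,0,1],[-24,-0.6,0,0,0,0,1]]]' 30
python3 - <<'E'
from h import *
np.set_printoptions(precision=4,suppress=True)
P=camera_params('wrist')
b=grab_frame('wrist');cv2.imwrite('pics/w6.png',b[:,:,::-1])
print(env.get_obs()['eef_pos'],env.get_obs()['width'])
Z=dict(ridge=.092,key_top=.08,catch=.079)
for c in('wrist','scene','side'):
  if c!='wrist':grab_frame(c)
  for n in Z:
    for r in pinpoint(c,n)[:1]: print(n,c,round(r['score'],2),np.array(r['position']),atz(c,r['position'],Z[n]))
E
```

```text
[0.55217524 0.11234518 0.16653213] [0.50112626 0.04283521 0.07      ] [0.6032008  0.04055986 0.07      ]
t: 10.05
eef_pos: [0.5435, -0.1304, 0.1623]
eef_rot: [0.0, 0.707, 0.707, -0.0]
wrist_force: [0.2, 0.4, 0.2]
width: 0.0002
grip_force: 0.0
[ 0.5439 -0.1351  0.1624] 0.00027105877124836505
ridge wrist 0.68 [253.7 206.1] [ 0.5426 -0.1259  0.092 ]
key_top wrist 0.84 [250.8 242.7] [ 0.5401 -0.1547  0.08  ]
catch wrist 0.98 [259.7  79.9] [ 0.5462 -0.0454  0.079 ]
ridge scene 0.71 [238.6 170.6] [ 0.5181 -0.1295  0.092 ]
key_top scene 0.5 [228.7 171.8] [ 0.5284 -0.1635  0.08  ]
catch scene 0.56 [252.9 187.4] [ 0.5572 -0.0502  0.079 ]
ridge side 0.85 [237.4 212.8] [ 0.5386 -0.1267  0.092 ]
key_top side 0.61 [234.9 223.3] [ 0.5288 -0.1547  0.08  ]
catch side 0.94 [234.6 202. ] [ 0.5389 -0.0554  0.079 ]
```

View pics/w6.png

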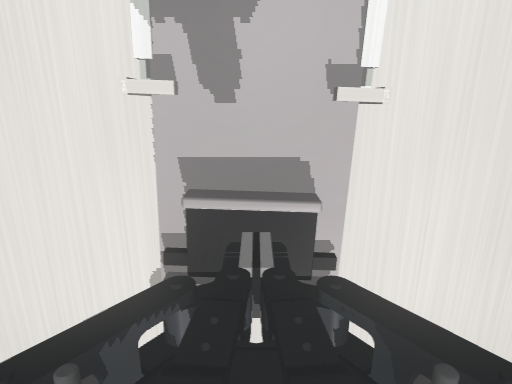

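The ridge is at rows 196–209 and the black plate below it at rows 209–277, with its lugs at row 257. The tabs are at (150,87) and (362,95). I'll line up and come down just above the plate.

```bash
python3 -m inch '[[[-1.7,-0.3,0.5,0,0,0.0,1],[-1.7,-0.3,2,0,0,0,1],[-1.7,-0.3,4,0,0,0,1],[-1.7,-0.3,5.2,0,0,0,1],[-1.7,-0.3,5.2,0,0,0,1]]]' 30
python3 -m inch '[[[0,0,0.2,0,0,0,1],[0,0,0.4,0,0,0,1],[0,0,0.4,0,0,0,1]]]' 30
```

```text
t: 11.15
eef_pos: [0.5402, -0.1444, 0.1087]
eef_rot: [-0.001, 0.707, 0.707, -0.001]
wrist_force: [0.1, 0.3, 0.6]
width: 0.0001
grip_force: 0.0
t: 11.45
eef_pos: [0.5414, -0.145, 0.1065]
eef_rot: [0.0, 0.707, 0.707, 0.0]
wrist_force: [-0.2, 0.3, -0.1]
width: 0.0001
grip_force: 0.0
```

```bash
python3 -m inch '[[[0,0,0.15,0,0,0,1],[0,0,0.3,0,0,0,1],[0,0,0.3,0,0,0,1]]]' 30
python3 -m inch '[[[0,0,0.15,0,0,0,1],[0,0,0.3,0,0,0,1],[0,0,0.3,0,0,0,1]]]' 30
```

```text
t: 11.75
eef_pos: [0.5411, -0.145, 0.1031]
eef_rot: [-0.0, 0.707, 0.707, -0.0]
wrist_force: [-0.6, 0.5, 0.4]
width: 0.0002
grip_force: 0.0
t: 12.05
eef_pos: [0.5413, -0.1451, 0.1001]
eef_rot: [0.0, 0.707, 0.707, 0.0]
wrist_force: [0.1, -1.0, 4.8]
width: -0.0002
grip_force: 2.2
```

```bash
python3 -m inch '[[[0,0,0.15,0,0,0,1],[0,0,0.3,0,0,0,1],[0,0,0.4,0,0,0,1],[0,0,0.4,0,0,0,1]]]' 30
python3 -m inch '[[[0,0,0.05,0,0,0,1],[0,0,0.1,0,0,0,1],[0,0,0.1,0,0,0,1]]]' 30
```

```text
t: 12.45
eef_pos: [0.5413, -0.1451, 0.0962]
eef_rot: [0.0, 0.707, 0.707, 0.0]
wrist_force: [-1.2, -1.2, 8.0]
width: -0.0003
grip_force: 3.6
t: 12.75
eef_pos: [0.5413, -0.1451, 0.0953]
eef_rot: [0.0, 0.707, 0.707, 0.0]
wrist_force: [-0.4, -1.0, 8.1]
width: 0.0001
grip_force: 3.9
```

```bash
python3 -m inch '[[[0.3,0,0.03,0,0,0,1],[0.6,0.02,0.03,0,0,0,1],[1.0,0.04,0.03,0,0,0,1],[1.5,0.06,0.03,0,0,0,1],[2,0.08,0.03,0,0,0,1]]]' 30
python3 -m inch '[[[0.8,0.03,0,0,0,0,1],[1.6,0.06,0,0,0,0,1],[2.4,0.1,0,0,0,0,1],[3.2,0.13,0,0,0,0,1],[4,0.16,0,0,0,0,1]]]' 30
```

```text
t: 13.25
eef_pos: [0.542, -0.125, 0.095]
eef_rot: [0.0, 0.707, 0.707, 0.0]
wrist_force: [-2.3, -1.4, 7.8]
width: 0.0003
grip_force: 4.0
t: 13.75
eef_pos: [0.5435, -0.0848, 0.095]
eef_rot: [0.0, 0.707, 0.707, -0.0]
wrist_force: [-2.4, -1.7, 7.4]
width: 0.0002
grip_force: 4.0
```

```bash
python3 -m inch '[[[0.8,0.02,0,0,0,0,1],[1.6,0.04,0,0,0,0,1],[2.4,0.07,0,0,0,0,1],[3.2,0.1,0,0,0,0,1],[4,0.12,0,0,0,0,1]]]' 30
python3 -m inch '[[[0.3,0.01,0,0,0,0,1],[0.6,0.02,0,0,0,0,1],[0.9,0.03,0,0,0,0,1],[1.2,0.04,0,0,0,0,1],[1.5,0.05,0,0,0,0,1]]]' 30
```

```text
t: 14.25
eef_pos: [0.5448, -0.0448, 0.095]
eef_rot: [0.0, 0.707, 0.707, 0.0]
wrist_force: [-0.8, -1.4, 6.9]
width: -0.0
grip_force: 4.0
t: 14.75
eef_pos: [0.5454, -0.03, 0.0951]
eef_rot: [0.0, 0.707, 0.707, 0.0]
wrist_force: [-1.0, -1.5, 7.7]
width: 0.0003
grip_force: 4.0
```

```bash
python3 -m inch '[[[0.2,0.01,0.05,0,0,0,1],[0.4,0.02,0.05,0,0,0,1],[0.6,0.03,0.05,0,0,0,1],[0.8,0.04,0.05,0,0,0,1]]]' 30
python3 -m inch '[[[0.2,0.01,0,0,0,0,1],[0.4,0.02,0,0,0,0,1],[0.6,0.03,0,0,0,0,1]]]' 30
```

```text
t: 15.15
eef_pos: [0.5458, -0.022, 0.0948]
eef_rot: [0.0, 0.707, 0.707, 0.0]
wrist_force: [-2.5, -1.6, 11.6]
width: 0.0002
grip_force: 6.2
t: 15.45
eef_pos: [0.5462, -0.0164, 0.0948]
eef_rot: [0.0, 0.707, 0.707, -0.0]
wrist_force: [-3.5, -10.4, 14.3]
width: 0.0004
grip_force: 6.8
```

```bash
python3 -m inch '[[[0.05,0,0,0,0,0,1],[0.1,0,0,0,0,0,1],[0.1,0,0,0,0,0,1]]]' 30
python3 - <<'E'
from h import *
np.set_printoptions(precision=4,suppress=True)
print(env.get_obs()['wrist_force'])
b=grab_frame('wrist');cv2.imwrite('pics/w7.png',b[:,:,::-1])
Z=dict(ridge=.092,key_top=.074,catch=.079)
for c in('wrist','scene','side'):
  if c!='wrist':grab_frame(c)
  for n in Z:
    for r in pinpoint(c,n)[:1]: print(n,c,round(r['score'],2),np.array(r['position']),atz(c,r['position'],Z[n]))
E
```

```text
t: 15.75
eef_pos: [0.5463, -0.0157, 0.0949]
eef_rot: [0.001, 0.707, 0.707, 0.0]
wrist_force: [-2.8, -8.9, 12.8]
width: 0.0002
grip_force: 6.4
[-2.8336 -8.9272 12.77  ]
ridge wrist 0.85 [253.3 225.8] [0.5451 0.0046 0.092 ]
catch wrist 0.84 [250.6 311.3] [ 0.5435 -0.047   0.079 ]
ridge scene 0.63 [273.4 186.5] [0.532  0.0124 0.092 ]
key_top scene 0.73 [258.8 187.2] [ 0.5408 -0.0367  0.074 ]
ridge side 0.92 [233.6 187.2] [0.5426 0.0011 0.092 ]
key_top side 0.63 [234.2 196.4] [ 0.5417 -0.0191  0.074 ]
catch side 0.81 [234.1 199.4] [ 0.539  -0.0422  0.079 ]
```

View pics/w7.png

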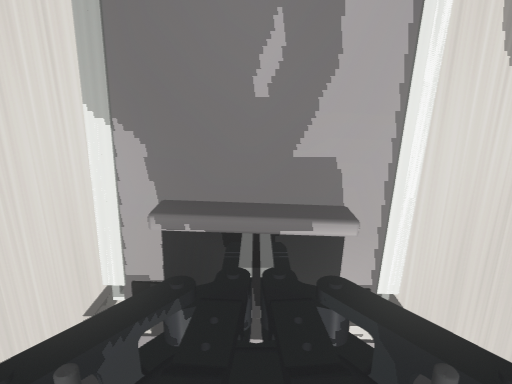

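The cover is nearly home: the ridge is now at about y = +0.003, roughly 130 mm on from where it started. The roughly 10 N resistance fits the stop. I'll push on until the fingers bear on the ridge, to be sure it is seated.

```bash
python3 -m inch '[[[0.1,0,0,0,0,0,1],[0.2,0,0,0,0,0,1],[0.2,0,0,0,0,0,1]]]' 30
python3 -m inch '[[[0.1,0,0,0,0,0,1],[0.15,0,0,0,0,0,1],[0.15,0,0,0,0,0,1]]]' 30
```

```text
t: 16.65
eef_pos: [0.5465, -0.0136, 0.0949]
eef_rot: [0.001, 0.707, 0.707, 0.0]
wrist_force: [-1.7, -7.7, 11.4]
width: 0.0002
grip_force: 5.9
t: 16.95
eef_pos: [0.5466, -0.0121, 0.0949]
eef_rot: [0.001, 0.707, 0.707, 0.0]
wrist_force: [-0.2, -8.9, 12.1]
width: -0.0002
grip_force: 5.8
```

```bash
python3 -m inch '[[[0.1,0,0,0,0,0,1],[0.15,0,0,0,0,0,1],[0.15,0,0,0,0,0,1]]]' 30
python3 -m inch '[[[0.1,0,0,0,0,0,1],[0.1,0,0,0,0,0,1],[0.1,0,0,0,0,0,1]]]' 30
```

```text
t: 17.25
eef_pos: [0.5467, -0.0108, 0.0949]
eef_rot: [0.001, 0.707, 0.707, 0.0]
wrist_force: [-0.6, -10.8, 10.5]
width: 0.0
grip_force: 7.4
t: 17.55
eef_pos: [0.5467, -0.0106, 0.0949]
eef_rot: [0.001, 0.707, 0.707, -0.0]
wrist_force: [-1.1, -21.9, 11.7]
width: 0.0002
grip_force: 12.5
```

Solid stop: 22 N with the hand no longer advancing. I'll lift straight up.

```bash
python3 -m inch '[[[-0.05,0,-0.2,0,0,0,1],[-0.05,0,-0.5,0,0,0,1],[-0.05,0,-0.9,0,0,0,1],[-0.05,0,-1.3,0,0,0,1],[-0.1,0,-2,0,0,0,1]]]' 30
python3 -m inch '[[[0,0,-3,0,0,0,1],[-2,0,-6,0,0,0,1],[-5,0,-9,0,0,0,1],[-8,0,-10,0,0,0,1],[-8,0,-10,0,0,0,1]]]' 30
python3 - <<'E'
from h import *
np.set_printoptions(precision=4,suppress=True)
print(env.get_obs()['eef_pos'])
b=grab_frame('wrist');cv2.imwrite('pics/w8.png',b[:,:,::-1])
Z=dict(ridge=.092,key_top=.08,catch=.079)
for c in('wrist','scene','side'):
  if c!='wrist':grab_frame(c)
  for n in Z:
    for r in pinpoint(c,n)[:1]: print(n,c,round(r['score'],2),np.array(r['position']),atz(c,r['position'],Z[n]))
E
```

```text
t: 18.05
eef_pos: [0.545, -0.0105, 0.1136]
eef_rot: [-0.001, 0.707, 0.707, -0.001]
wrist_force: [0.6, -0.5, -0.2]
width: -0.0002
grip_force: 0.0
t: 18.55
eef_pos: [0.547, -0.0929, 0.2163]
eef_rot: [0.002, 0.708, 0.706, 0.001]
wrist_force: [0.9, -0.3, -0.1]
width: -0.0004
grip_force: 0.0
[ 0.547  -0.0929  0.2163]
ridge wrist 0.64 [249.6  64.3] [0.5414 0.0061 0.092 ]
key_top wrist 0.56 [251.5 106.6] [ 0.542  -0.0227  0.08  ]
catch wrist 0.72 [254.2 130.5] [ 0.5439 -0.0407  0.079 ]
ridge scene 0.63 [267.5 187.6] [ 0.547  -0.0015  0.092 ]
key_top scene 0.8 [258.9 188.8] [ 0.5542 -0.0291  0.08  ]
catch scene 0.9 [255.5 185.5] [ 0.5441 -0.0477  0.079 ]
ridge side 0.75 [235.2 186.9] [0.5472 0.0021 0.092 ]
key_top side 0.84 [232.2 194.6] [ 0.5363 -0.0183  0.08  ]
catch side 0.8 [232.4 200.9] [ 0.5336 -0.0491  0.079 ]
```

View pics/w8.png

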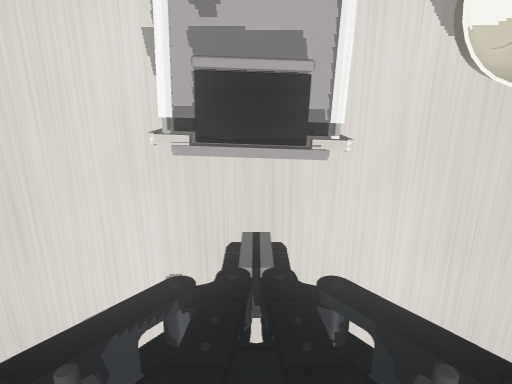

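The picture shows the cover shut: the upstand (rows 147–158) lies right against the tabs (rows 133–147), with the lugs on the far side of the tabs. That makes 11 viewed pictures, one more than allowed, so I'll view no more. I'll check that the plate is up by a light touch; when up, contact should come near TCP z = 0.102.

```bash
python3 -m inch '[[[3,0,1,0,0,0,1],[6,-0.1,4,0,0,0,1],[7.1,-0.2,8,0,0,0,1],[7.1,-0.2,10.6,0,0,0,1],[7.1,-0.2,10.6,0,0,0,1]]]' 30
python3 -m inch '[[[0,0,0,0,0,0,1],[0,0,0,0,0,0,1]]]' 30
```

```text
t: 19.65
eef_pos: [0.5418, -0.0183, 0.1055]
eef_rot: [-0.002, 0.707, 0.707, -0.002]
wrist_force: [0.1, 0.0, 0.2]
width: -0.0001
grip_force: 0.0
t: 19.85
eef_pos: [0.5449, -0.0194, 0.1098]
eef_rot: [0.001, 0.707, 0.707, 0.001]
wrist_force: [0.3, 0.6, 0.2]
width: -0.0002
grip_force: 0.0
```

```bash
python3 -m inch '[[[0,0,0.3,0,0,0,1],[0,0,0.6,0,0,0,1],[0,0,0.6,0,0,0,1],[0,0,0.6,0,0,0,1]]]' 30
python3 -m inch '[[[0,0,0.15,0,0,0,1],[0,0,0.25,0,0,0,1],[0,0,0.25,0,0,0,1]]]' 30
```

```text
t: 20.25
eef_pos: [0.544, -0.0191, 0.1025]
eef_rot: [0.0, 0.707, 0.707, 0.0]
wrist_force: [0.8, -0.3, -0.7]
width: -0.0
grip_force: 0.0
t: 20.55
eef_pos: [0.5441, -0.0191, 0.0999]
eef_rot: [0.0, 0.707, 0.707, 0.0]
wrist_force: [-0.2, -2.3, 4.1]
width: -0.0003
grip_force: 2.3
```

The plate meets the fingers at the same height and force as when it was fully up (about 4 N at z = 0.100), so the cover is locked. I'll lift clear and hand in.

```bash
python3 -m inch '[[[0,0,-0.4,0,0,0,1],[0,0,-1.2,0,0,0,1],[0,0,-4,0,0,0,1],[0,0,-8,0,0,0,1],[0,0,-12,0,0,0,1]]]' 30
python3 -m inch '[[[0,0,0,0,0,0,1],[0,0,0,0,0,0,1],[0,0,0,0,0,0,1]]]' 30
python3 - <<'E'
from h import *
np.set_printoptions(precision=4,suppress=True)
grab_frame('side')
for n,z in(('ridge',.092),('cleaner',0),('bowl',0)):
    for r in pinpoint('side',n)[:1]: print(n,atz('side',r['position'],z))
print(env.hand_in())
E
```

```text
t: 21.05
eef_pos: [0.5433, -0.0188, 0.2214]
eef_rot: [-0.001, 0.707, 0.707, -0.0]
wrist_force: [0.9, -0.2, -0.5]
width: -0.0003
grip_force: 0.0
t: 21.35
eef_pos: [0.5433, -0.0189, 0.2193]
eef_rot: [-0.0, 0.707, 0.707, -0.0]
wrist_force: [-0.8, -0.1, -0.1]
width: -0.0001
grip_force: 0.0
ridge [0.5422 0.0162 0.092 ]
cleaner [ 0.5107 -0.4723  0.    ]
bowl [0.7803 0.061  0.    ]
the job is handed in; nothing more can be done
None
```

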